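Wedge the rocking synth stand

TASK

The modular synth's desk stand rocks because its front left foot, the one by the wooden wedge, has lost its rubber pad and hangs clear of the table. Push the wedge along the table, thin end first, under that foot until the foot rests firmly on it and the rocking is gone, with the stand still level on its three other feet and where it was; then press down on top of that foot to make sure it no longer gives, and leave the wedge in place. Only push and press: pick nothing up, and leave the other things on the bench alone.

Things in the scene. Friction and masses are not known exactly. Their poses are not given: they have to be found in the camera images.
- synth: Modular synth in a low sloping desk case with wooden cheeks (x -92 to 92, y -167 to 167 mm; 86 mm high in front, 155 at the rear) on two square steel tubes along y at x = -80 and +80 mm (440 mm long, heights 24 to 44 mm). 1.6 kg, loose. Origin on the table under its middle; x to the rear (away from the robot), y left. Feet at x = +-80, y = +-205 mm. Level at the start on three feet.
- short_foot: Front left foot (x -80, y +205 mm of the synth), part of the stand: a bare steel disc 20 mm across, 4 mm thick, on a 10 mm stem under the tube, 15 mm in from the tube's end. Origin: centre of the disc's flat underside, 10 mm above the table. The other feet have rubber pads 30 mm across. A push down of some 3 N on this corner tips the stand until the disc hits the table.
- foot_top (a point): Top centre of the bolt head (17 mm across) on the tube over the short foot, 53 mm above the table: the place to press. The nearest cheek starts 38 mm to the right of it.
- foot_rear_left (a point): Centre of the underside of the rear left rubber foot (on the table: height 0).
- foot_rear_right (a point): Centre of the underside of the rear right rubber foot (height 0).
- foot_front_right (a point): Centre of the underside of the front right rubber foot (height 0).
- wedge: Plain wooden door-stop wedge flat on the table left of the short foot: 100 mm long, 45 wide, 3 mm high at the thin end (x = +50 mm) rising evenly to 20 mm at the thick end (x = -50 mm), 55 g. Origin: centre of its underside; z up. The thin end points roughly at the foot, up to 30 mm off line and 20 degrees askew. Its centre of mass is some 10 mm towards the thick end from the origin.
- wedge_tail (a point): Foot of the wedge's thick end face (45 mm wide, 20 mm high, upright), on the table: the face to push. The wedge slides with under 1 N; it comes to bear when this point is about 67 mm from the short foot's centre, seen from above; over the next 5 mm the push climbs to 5 to 9 N, and pushing on beyond that only shoves the whole stand along.
- adapter: Bystander: black plug-in power adapter, 62 x 42 x 34 mm, with pins at one end, behind the wedge. Origin at the centre of its underside.
- battery: Bystander: 9 V block battery lying flat, 48 x 26 x 17 mm, in front of the synth. Origin at the centre of its underside.
- pedal: Bystander: blue effects pedal, 116 x 68 x 48 mm, beyond the synth's right end. Origin at the centre of its underside.
- sanitizer: Bystander: pump bottle, 58 mm across, 158 mm high, rear left. Origin at the centre of its underside.
- screwdriver: Bystander: screwdriver lying on the table to the robot's right, about 200 mm long.
- tape: Bystander: roll of black tape lying flat, 110 mm across, 48 mm high, to the robot's left. Origin at the centre of its underside.
- drum_machine: Bystander: flat grey drum machine, 90 x 145 x 26 mm (knobs to 32 mm), in front of the synth, to the right. Origin at the centre of its underside.

How it is judged:
By the outcome, as a careful person would: the job done as asked, in the order asked, and still so for the second after the job is handed in, with the robot touching nothing.
It also fails if it takes over 67 s, if anything falls off the work surface, if the arm or the gripper's body presses on something with over 40 N, if the wrist force passes 120 N, or if a joint passes its speed limit or range.

ROBOT

A 6-joint arm with a two-finger parallel gripper is mounted at the origin on the work surface. World frame = base frame: x ahead of the robot, y to its left, z up, the work surface at z = 0. Lengths are in m, angles in degrees, forces in N, time in s.
With the tool pointing down it reaches from about 0.4 to 0.825 m from the base axis. Payload 7 kg.
Tool frame: the origin (TCP) lies midway between the tips of the shut fingers; the grasp point (between the pads) lies 19 mm behind it; z points along the fingers, y is the line along which they close (so a half turn about z gives the same grasp; the last joint's range is limited). The gripper opens to 88 mm and grips with 3 to 60 N. Pads are 19 mm wide; open, the fingers measure 130 mm over their backs; the gripper's body (78 mm by 193 mm) begins 47 mm behind the grasp point.
Start: joints at [84.803, 20.546, 0.682, 0, -70.136, -16.507], TCP at [0.25, 0.627, 0.196] pointing down, gripper open.
Joint ranges: [-176.03, 176.03], [-82.01, 121.73], [-58.28, 71.71], [-173.87, 95.51], [-174.79, -0.11], [-173.66, 173.66]. Speed limits (degrees/s): [136.94, 136.94, 172.46, 180, 180, 180].

INTERFACE

Orientations are given as [roll, pitch, yaw] about the fixed x, y, z axes, in that order (R = Rz(yaw) Ry(pitch) Rx(roll)).
In Python, from plant import r, eyes, workorder gives the robot as it stands.
- The arm moves only by the tool step_arm, never from a script. Its argument "plan" is a list of rows, each a list of 5 numbers: the shift along the tool's x, y, z each as a share of 25 cm, from -1 to 1, then the turn about the tool's z as a share of 60 degrees, from -1 to 1, then the finger opening in mm, from 0 to 87.6. In form: [[x, y, z, turn, jaw], ...]. A call has 1 to 12 rows; each row is the pose to reach, as a shift and turn from the pose commanded when the call began, along the tool's axes at that moment; what a row does not reach only later rows make up. A row lasts 1/12 s, in which the tool goes at most 41.7 mm and 7.16 degrees, less where a joint would pass 70% of its speed; a pose out of reach is approached as far as the arm can. A call with a number of a shift or a turn outside -1 to 1 is refused whole. A call with a gripper value outside its range is refused whole. The fingers move at their own pace and stop on an object; "newtons" is the grip in N (left out, the last holds). Time passes only in rows, so rows that repeat a pose let the fingers close. It gives the time, the measured TCP pose, the force, the opening and the grip force at its end, in the units of the state.
- r.get_state(): the state, without advancing time (a new reading comes with each control period).
- eyes.capture(name): name is "scene" or "top"; returns the picture (480x640x3 uint8, red, green, blue); there is no depth.
- eyes.camera_model(name): a dict with "fov_y" (degrees; the focal length in pixels is half the picture's height over the tangent of half this angle, whatever the lens; pixels are square), "cx", "cy" (the principal point, pixels), "world_to_cam" (4x4, takes a point from world to camera coordinates). Camera axes: x right, y up, looking along -z (the intrinsics and any distortion apply to the point x, -y, -z); pixel columns grow to the right and rows downward; lengths in m; the calibration is good to about 2 mm. A picture is of the moment at which its call begins. camera_model takes no time and is no camera call.
- workorder.close_job(): hands the job in; it is judged then, once.
The state is a dict: "time_s": time; "joints": joint angles; "qd": joint speeds; "joint_torque": joint torques, N m; "tcp_pos": TCP position; "eef_rot": TCP orientation; "contact_force": force on the tool from outside, world axes, zero at the start; "moment": the same for the moment, N m; "gripper_width": finger opening in m; "gripper_force": force on a finger pad.
Only numpy, scipy, OpenCV 4.12 (cv2) and the standard library are available. Lean on these libraries where they do the work, as an engineer would, in place of code of your own. Each camera call takes 0.05 s, during which the arm holds its last target. There are 200 camera calls.

## Working session

There is one attempt and no reset: what is moved stays moved. The work goes in short steps, Python scripts to look and compute and a tool call to move; the robot and the scene stay as the last step left them, time stands still between calls to the robot, and variables do not carry over. Pictures are saved under pics/ and viewed, at most 10 in all, crops included, and the job is handed in when it is done.

Besides the shell and the picture viewer there is one more tool, called as name(argument=value, ...) on one line, values as JSON. step_arm: Moves the arm, as the interface text tells. Its arguments: {"type":"object","properties":{"plan":{"type":"array"},"newtons":{"type":"number"}},"required":["plan"]}

```bash
mkdir -p pics; ls
python3 - <<'E'
from plant import r,eyes,workorder
import cv2
for n in("scene","top"):
    m=eyes.camera_model(n);print(n,m)
    cv2.imwrite(f"pics/{n}0.png",eyes.capture(n)[:,:,::-1])
s=r.get_state();print({k:s[k] for k in("time_s","tcp_pos","eef_rot","contact_force","gripper_width")})
E
```

```text
pics
scene {'fov_y': 43.38224574032624, 'cx': 324.1070373721713, 'cy': 239.89860756035503, 'world_to_cam': array([[-0.84170283,  0.53974042, -0.01471785,  0.4189093 ],
       [-0.43298875, -0.65844132,  0.61561008,  0.16997032],
       [ 0.3225788 ,  0.52453341,  0.78791346, -1.55123699],
       [ 0.        ,  0.        ,  0.        ,  1.        ]])}
top {'fov_y': 45.7462582511026, 'cx': 331.5070392118288, 'cy': 239.3806939985765, 'world_to_cam': array([[ 0.0130139 , -0.99977996,  0.0164521 , -0.0031929 ],
       [ 0.98662366,  0.015513  ,  0.16227475, -0.51904487],
       [-0.16249427,  0.0141202 ,  0.98660845, -1.45710715],
       [ 0.        ,  0.        ,  0.        ,  1.        ]])}
{'time_s': 0.1, 'tcp_pos': array([0.24947727, 0.62670892, 0.19472688]), 'eef_rot': array([ 1.79915850e+02, -1.03405722e-02, -2.17074968e+01]), 'contact_force': array([-0.17397278, -0.13564636, -0.39836331]), 'gripper_width': 0.08766274810932871}
```

View pics/scene0.png

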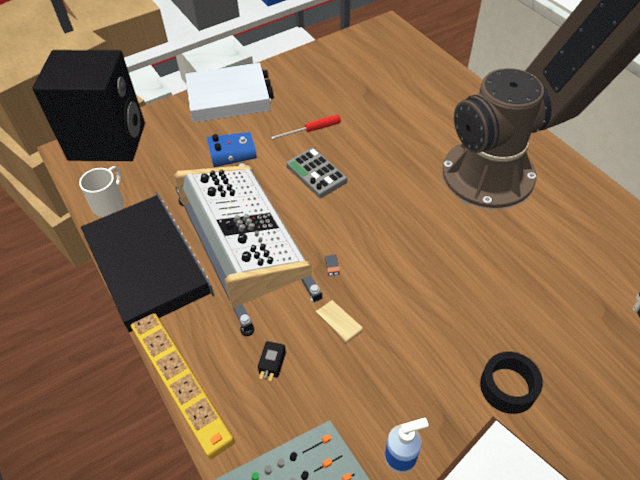

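View pics/top0.png

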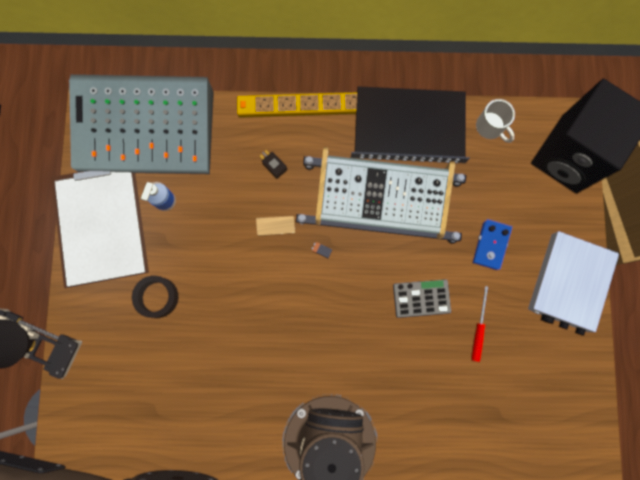

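The scene view shows the short foot's bolt near (315,291) and the wedge around (340,320). In the top view the bolt is near (302,218) and the wedge at about (275,226), with its thin end apparently toward the foot. Next I'll measure with masks and enlarged crops.

```bash
cat > h.py <<'E'
import numpy as np,cv2
from plant import r,eyes,workorder
M={n:eyes.camera_model(n) for n in("scene","top")}
def ray(n,p):
    m=M[n];f=240/np.tan(np.radians(m["fov_y"]/2));W=m["world_to_cam"]
    d=W[:3,:3].T@np.array([(p[0]-m["cx"])/f,-(p[1]-m["cy"])/f,-1])
    return -W[:3,:3].T@W[:3,3],d/np.linalg.norm(d)
def plane(n,p,z):
    o,d=ray(n,p);return o+d*(z-o[2])/d[2]
def tri(ps,pt):
    o1,d1=ray("scene",ps);o2,d2=ray("top",pt)
    t=np.linalg.lstsq(np.c_[d1,-d2],o2-o1,rcond=None)[0]
    a,b=o1+d1*t[0],o2+d2*t[1];return (a+b)/2,np.linalg.norm(a-b)
def proj(n,P):
    m=M[n];f=240/np.tan(np.radians(m["fov_y"]/2));c=(m["world_to_cam"]@np.r_[P,1])[:3]
    return np.array([m["cx"]-f*c[0]/c[2],m["cy"]+f*c[1]/c[2]])
def crop(n,im,c,w,h,k):
    x,y=c[0]-w//2,c[1]-h//2
    return cv2.resize(im[y:y+h,x:x+w,::-1],None,fx=k,fy=k,interpolation=cv2.INTER_CUBIC)
E
python3 - <<'E'
from h import *
a=cv2.imread("pics/scene0.png")[:,:,::-1];b=cv2.imread("pics/top0.png")[:,:,::-1]
A=crop("s",a,(325,310),100,75,6);B=crop("t",b,(290,222),100,60,6)
cv2.imwrite("pics/c0.png",np.vstack([A[:330],B[90:360]]) if 0 else np.hstack([cv2.resize(A,(400,300)),cv2.resize(B,(400,240))][:1]+[cv2.copyMakeBorder(cv2.resize(B,(400,240)),0,60,0,0,0)]))
for n,im,roi in(("scene",a,(300,290,370,350)),("top",b,(250,210,299,240))):
    x0,y0,x1,y1=roi;h=cv2.cvtColor(im[y0:y1,x0:x1],cv2.COLOR_RGB2HSV)
    print(n,h[30 if n=="scene" else 16,40 if n=="scene" else 25],h[-2,2])
    m=cv2.inRange(h,(10,40,175),(30,160,255))
    c=max(cv2.findContours(m,0,1)[0],key=cv2.contourArea)
    print(cv2.contourArea(c),cv2.minAreaRect(c),(cv2.boxPoints(cv2.minAreaRect(c))+[x0,y0]).round(1).tolist())
E
```

```text
scene [ 22  88 237] [ 14 134 165]
895.5 ((30.25, 20.25), (70.00357055664062, 22.62741470336914), 45.0) [[297.5, 293.5], [313.5, 277.5], [363.0, 327.0], [347.0, 343.0]]
top [ 18 116 208] [ 15 166 135]
591.5 ((24.999998092651367, 15.0), (17.091650009155273, 37.80124282836914), 86.42366790771484) [[255.6, 217.6], [293.3, 215.3], [294.4, 232.4], [256.7, 234.7]]
```

View pics/c0.png

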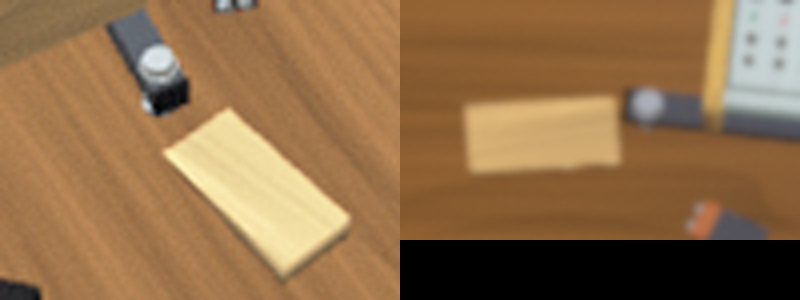

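The crops show the bolt head at about scene (314.5,287.5) and top (301.7,217.7). The wedge's thin end faces the foot, and all its corners are readable in both views. I'll triangulate them.

Run:
```python
from h import *
P={"bolt":((314.3,287.3),(301.5,217.5)),"thinFar":((316,311),(294,216)),"thinNear":((331.8,300.3),(294.8,232.5)),
"thickFar":((344.8,339.8),(256,218)),"thickNear":((362.3,327),(257.3,234.8))}
for k,(s,t) in P.items():
    p,e=tri(s,t);print(k,(p*1000).round(1),"gap",round(e*1000,1))
z={"bolt":.053,"thinFar":.003,"thinNear":.003,"thickFar":.02,"thickNear":.02}
Q={}
for k,(s,t) in P.items():
    a,b=plane("scene",s,z[k]),plane("top",t,z[k]);Q[k]=(a+b)/2;print(k,(a*1000).round(1)[:2],(b*1000).round(1)[:2])
thin=(Q["thinFar"]+Q["thinNear"])/2;tail=(Q["thickFar"]+Q["thickNear"])/2
d=thin-tail;print("tail",tail[:2],"thin",thin[:2],"len",np.linalg.norm(d[:2]),"yaw",np.degrees(np.arctan2(d[1],d[0])))
v=Q["bolt"]-tail;print("tail->foot",np.linalg.norm(v[:2]),np.degrees(np.arctan2(v[1],v[0])))
```

```text
bolt [574.6  83.8  54.2] gap 1.0
thinFar [587.9 107.1   2.7] gap 1.4
thinNear [543.4 103.2   1.6] gap 0.8
thickFar [578.7 207.2  18.4] gap 1.6
thickNear [532.2 202.4  19.7] gap 0.5
bolt [574.5  82.7] [574.4  84.1]
thinFar [587.5 107.8] [588.4 106.6]
thinNear [544.1 103.7] [542.9 103.4]
thickFar [579.8 207.3] [577.7 207.5]
thickNear [532.5 202.4] [532.  202.5]
tail [0.55551834 0.20493094] thin [0.56573065 0.10534739] len 0.1001058146542788 yaw -84.14477193472456
tail->foot 0.12298406847798589 -81.13866341806718
```

The heights agree with the text. The foot is at (574.5, 83.5) mm, and the wedge tail at (555.5, 205) mm, pointing at -84°. Plan: shut the fingers, turn the tool to yaw of about -82° so its flat 42 mm side faces the tail, and come down behind the wedge.

step_arm(plan=[[1,0.6,0,1,0],[1,0.6,0,1,0],[1,0.6,0,1,0],[1,0.6,0,1,0],[1,0.6,0,1,0],[1,0.6,0,1,0],[1,0.6,0,1,0],[1,0.6,0,1,0],[1,0.6,0,1,0],[1,0.6,0,1,0],[1,0.6,0,1,0],[1,0.6,0,1,0]], newtons=20)

```text
time_s: 1.1
tcp_pos: [0.4262, 0.3955, 0.1953]
eef_rot: [180.0, -0.0, -81.6]
contact_force: [-0.3, 0.0, -0.0]
gripper_width: 0.0133
gripper_force: 0.0
```

```bash
cat >> h.py <<'E'
def go(x,y,z,yaw=None):
    s=r.get_state();p=s["tcp_pos"];w=np.radians(s["eef_rot"][2]);d=np.array([x,y,z])-p
    t=0 if yaw is None else (s["eef_rot"][2]-yaw+180)%360-180
    print("t",round(s["time_s"],2),"pos",(p*1000).round(1),"rot",s["eef_rot"].round(2),"F",s["contact_force"].round(2),"j6",s["joints"][5].round(1))
    print("shares",np.round([(d[0]*np.cos(w)+d[1]*np.sin(w))/.25,(d[0]*np.sin(w)-d[1]*np.cos(w))/.25,-d[2]/.25,t/60],4))
E
python3 -c "
from h import *
go(.550,.238,.196,-82)"
```

```text
t 1.1 pos [426.2 395.5 195.3] rot [ 1.7998e+02 -1.0000e-02 -8.1560e+01] F [-0.28  0.01 -0.02] j6 -53.7
shares [ 0.696  -0.3975 -0.0027  0.0074]
```

step_arm(plan=[[0.696,-0.398,0,0,0],[0.696,-0.398,0,0,0],[0.696,-0.398,0,0,0],[0.696,-0.398,0,0,0],[0.696,-0.398,0,0,0],[0.696,-0.398,0,0,0],[0.696,-0.398,0.4,0,0],[0.696,-0.398,0.4,0,0],[0.696,-0.398,0.4,0,0],[0.696,-0.398,0.6,0,0],[0.696,-0.398,0.6,0,0],[0.696,-0.398,0.6,0,0]])

```text
time_s: 2.1
tcp_pos: [0.5478, 0.2364, 0.0426]
eef_rot: [179.7, -0.2, -81.6]
contact_force: [-0.2, 0.2, 0.1]
gripper_width: 0.0004
gripper_force: 0.0
```

```bash
python3 -c "
from h import *
a=eyes.capture('scene');b=eyes.capture('top')
go(.550,.238,.009,-82)
cv2.imwrite('pics/c1.png',np.hstack([crop('s',a,(340,310),100,100,4),crop('t',b,(275,215),100,100,4)]))"
```

```text
t 2.2 pos [550.6 238.3  46.7] rot [-1.7996e+02 -2.0000e-02 -8.1600e+01] F [ 0.37 -0.42  0.13] j6 -33.7
shares [0.0007 0.0025 0.1506 0.0067]
```

View pics/c1.png

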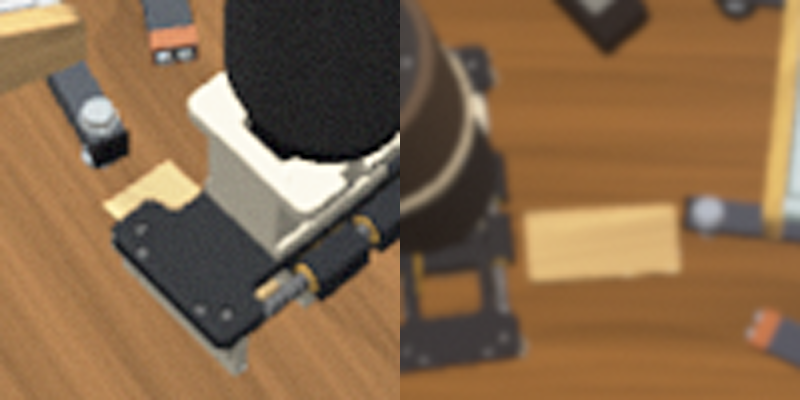

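The tool is behind the wedge's thick end (tail at about top-crop x=527) and the wedge is untouched. Now I'll lower to about 9 mm and advance slowly to contact.

step_arm(plan=[[0,0,0.05,0,0],[0,0,0.1,0,0],[0,0,0.13,0,0],[0,0,0.15,0,0],[0,0,0.15,0,0],[0,0,0.15,0,0],[0,0,0.15,0,0],[0,0,0.15,0,0]])

```text
time_s: 2.87
tcp_pos: [0.5505, 0.2378, 0.0089]
eef_rot: [-179.9, 0.0, -81.7]
contact_force: [0.2, -0.6, -0.8]
gripper_width: 0.0006
gripper_force: 0.0
```

```bash
python3 -c "
from h import *
go(.560,.180,.009,-82)"
```

```text
t 2.87 pos [550.5 237.8   8.9] rot [-1.7994e+02  3.0000e-02 -8.1690e+01] F [ 0.23 -0.61 -0.77] j6 -33.7
shares [ 0.2344 -0.0043 -0.0004  0.0051]
```

step_arm(plan=[[0.02,0,0,0,0],[0.04,0,0,0,0],[0.06,0,0,0,0],[0.08,0,0,0,0],[0.1,0,0,0,0],[0.12,0,0,0,0],[0.14,0,0,0,0],[0.16,-0.002,0,0,0],[0.18,-0.004,0,0,0],[0.2,-0.004,0,0,0],[0.22,-0.004,0,0,0],[0.22,-0.004,0,0,0]])

```text
time_s: 3.87
tcp_pos: [0.5589, 0.1823, 0.008]
eef_rot: [180.0, -0.0, -81.7]
contact_force: [0.1, 0.1, 0.3]
gripper_width: 0.0007
gripper_force: 0.0
```

```bash
python3 -c "
from h import *
a=eyes.capture('scene');b=eyes.capture('top')
go(.5634,.160,.009,-82)
cv2.imwrite('pics/c2.png',np.hstack([crop('s',a,(325,300),80,80,5),crop('t',b,(290,220),80,80,5)]))"
```

```text
t 3.97 pos [559.  183.    8.1] rot [-180.      0.    -81.73] F [-0.23  0.04 -0.8 ] j6 -28.9
shares [ 0.0935 -0.0042 -0.0037  0.0046]
```

View pics/c2.png

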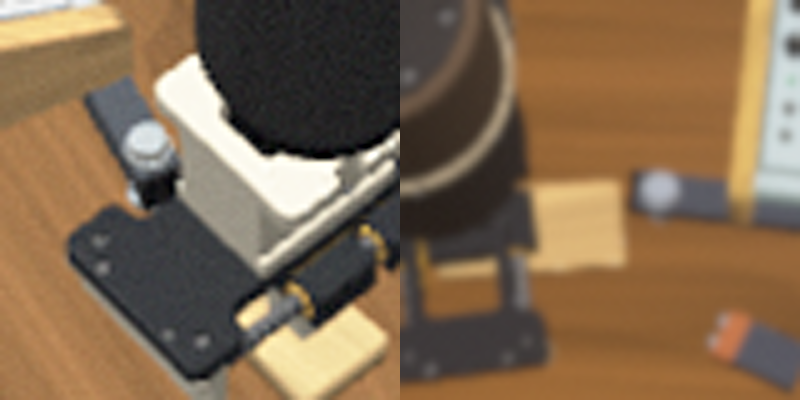

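The thin end is still at about top pixel (295, 216–233), so the wedge hasn't moved, although the reported TCP should be past its tail. I need to know where the fingertips really are before going on, so I'll project the reported TCP into both pictures.

Run:
```python
from h import *
s=r.get_state();p=s["tcp_pos"];w=np.radians(s["eef_rot"][2]);ty=np.array([np.sin(w),-np.cos(w),0])
out=[]
for n,c in(("scene",(325,300)),("top",(270,220))):
    im=eyes.capture(n);k=4;C=crop(n,im,c,100,120,k).copy()
    for q,col in((p,(0,0,255)),(p+ty*.045,(0,255,0)),(p-ty*.045,(255,0,0)),(p+[0,0,.1],(255,0,255)),(np.array([.5555,.205,.0]),(0,255,255)),(np.array([.5657,.1053,0]),(255,255,0))):
        u=(proj(n,q)-[c[0]-50,c[1]-60]+.5)*k
        cv2.circle(C,tuple(int(v) for v in u),4,col,1)
    out.append(C)
cv2.imwrite("pics/c3.png",np.hstack(out))
print({k:np.round(v,3) for k,v in s.items()})
```

```text
{'time_s': np.float64(3.967), 'joints': array([ 37.157,  23.069, -23.232,   0.   , -43.697, -28.884]), 'qd': array([ 0.449,  0.103,  0.211, -0.   ,  0.088, -0.113]), 'joint_torque': array([-2.8500e-01, -5.3823e+01,  2.1403e+01,  5.1230e+00, -2.4000e-02,
        3.5000e-02]), 'tcp_pos': array([0.559, 0.183, 0.008]), 'eef_rot': array([-1.79997e+02,  1.00000e-03, -8.17260e+01]), 'contact_force': array([-0.233,  0.043, -0.8  ]), 'moment': array([ 0.087, -0.063, -0.017]), 'gripper_force': np.float64(0.0), 'gripper_width': np.float64(0.0)}
```

View pics/c3.png

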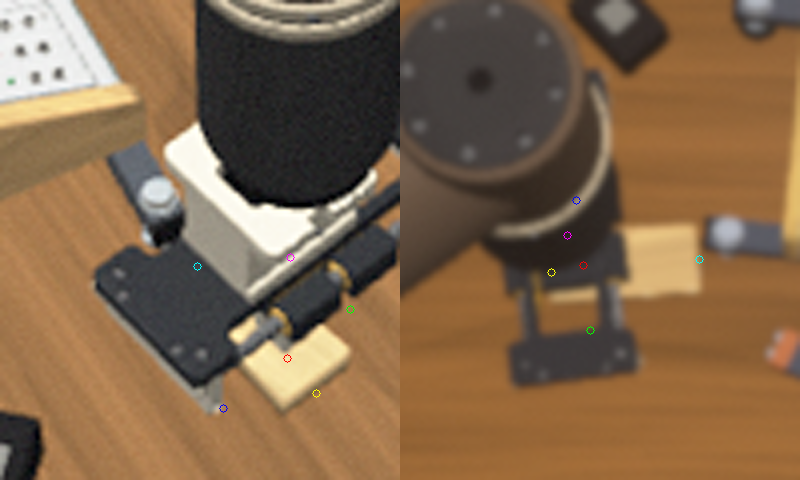

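The projected TCP (red) falls on the wedge, yet the wedge is unmoved and there is no contact force. The grey fingers look as if they end just above its top, so the tips are probably higher than reported. I'll back off the way I came, then feel for the table gently.

step_arm(plan=[[-0.03,0,0,0,0],[-0.08,0,0,0,0],[-0.14,0,0,0,0],[-0.2,0,0,0,0],[-0.26,0,0,0,0],[-0.3,0,0,0,0],[-0.3,0,0,0,0],[-0.3,0,0,0,0],[-0.3,0,0,0,0]])

```text
time_s: 4.82
tcp_pos: [0.5478, 0.2575, 0.0079]
eef_rot: [180.0, -0.0, -81.7]
contact_force: [0.1, 0.1, 0.1]
gripper_width: 0.0003
gripper_force: 0.0
```

Run:
```python
from h import *
s=r.get_state();p=s["tcp_pos"];w=np.radians(s["eef_rot"][2]);ty=np.array([np.sin(w),-np.cos(w),0]);tx=np.array([np.cos(w),np.sin(w),0])
go(.55,.238,.009)
out=[]
for n,c in(("scene",(355,315)),("top",(260,220))):
    im=eyes.capture(n);k=5;C=crop(n,im,c,80,100,k).copy()
    for q,col in((p,(0,0,255)),(p+[0,0,.02],(0,0,255)),(p+ty*.022,(0,255,0)),(p-ty*.022,(255,0,0))):
        u=(proj(n,q)-[c[0]-40,c[1]-50]+.5)*k
        cv2.circle(C,tuple(int(v) for v in u),3,col,1)
    out.append(C)
cv2.imwrite("pics/c4.png",np.hstack(out))
```

```text
t 4.82 pos [547.8 257.5   7.9] rot [ 1.7997e+02 -2.0000e-02 -8.1680e+01] F [0.13 0.12 0.06] j6 -35.3
shares [ 0.0784  0.0025 -0.0044  0.    ]
```

View pics/c4.png

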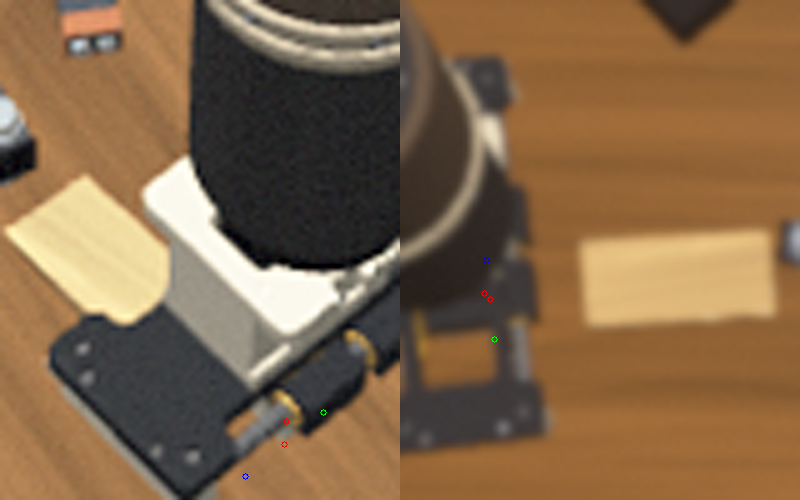

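The tips are not where the report puts them. The table shows clearly at the red marks (284,444), so the tips stand higher. I'll lower in small steps and watch the force.

step_arm(plan=[[0,0,0.006,0,0],[0,0,0.012,0,0],[0,0,0.018,0,0],[0,0,0.024,0,0],[0,0,0.03,0,0],[0,0,0.03,0,0],[0,0,0.03,0,0]])

```text
time_s: 5.5
tcp_pos: [0.548, 0.2573, 0.0004]
eef_rot: [180.0, -0.0, -81.7]
contact_force: [1.1, -0.8, 0.7]
gripper_width: 0.0001
gripper_force: 0.0
```

step_arm(plan=[[0,0,0.006,0,0],[0,0,0.012,0,0],[0,0,0.016,0,0],[0,0,0.016,0,0],[0,0,0.016,0,0]])

```text
time_s: 5.92
tcp_pos: [0.5481, 0.2574, -0.0035]
eef_rot: [180.0, -0.0, -81.7]
contact_force: [0.4, -0.7, -0.7]
gripper_width: 0.0004
gripper_force: 0.0
```

The reported z is below the table with no force on the tool, so the reading is offset. I'll keep going down.

step_arm(plan=[[0,0,0.006,0,0],[0,0,0.012,0,0],[0,0,0.016,0,0],[0,0,0.016,0,0],[0,0,0.016,0,0]])

```text
time_s: 6.33
tcp_pos: [0.5481, 0.2574, -0.0076]
eef_rot: [180.0, -0.0, -81.7]
contact_force: [-0.4, -0.3, 0.2]
gripper_width: 0.0003
gripper_force: 0.0
```

step_arm(plan=[[0,0,0.004,0,0],[0,0,0.008,0,0],[0,0,0.012,0,0],[0,0,0.012,0,0],[0,0,0.012,0,0]])

```text
time_s: 6.75
tcp_pos: [0.5481, 0.2574, -0.0105]
eef_rot: [180.0, -0.0, -81.7]
contact_force: [0.0, 0.2, 0.3]
gripper_width: 0.0002
gripper_force: 0.0
```

step_arm(plan=[[0,0,0.004,0,0],[0,0,0.008,0,0],[0,0,0.008,0,0],[0,0,0.008,0,0]])

```text
time_s: 7.08
tcp_pos: [0.5481, 0.2574, -0.0125]
eef_rot: [180.0, -0.0, -81.7]
contact_force: [-1.2, -0.0, -0.1]
gripper_width: 0.0006
gripper_force: 0.0
```

step_arm(plan=[[0,0,0.004,0,0],[0,0,0.008,0,0],[0,0,0.008,0,0],[0,0,0.008,0,0]])

```text
time_s: 7.42
tcp_pos: [0.5481, 0.2574, -0.0145]
eef_rot: [180.0, -0.0, -81.7]
contact_force: [0.3, -0.5, -0.1]
gripper_width: 0.0011
gripper_force: 0.0
```

Run:
```python
from h import *
s=r.get_state();p=s["tcp_pos"];w=np.radians(s["eef_rot"][2]);ty=np.array([np.sin(w),-np.cos(w),0])
out=[]
for n,c in(("scene",(355,315)),("top",(260,220))):
    im=eyes.capture(n);k=5;C=crop(n,im,c,80,100,k).copy()
    for q,col in((p,(0,0,255)),(p+[0,0,.02],(0,0,255)),(p+[0,0,.04],(0,0,255)),(p+ty*.022,(0,255,0)),(p-ty*.022,(255,0,0))):
        u=(proj(n,q)-[c[0]-40,c[1]-50]+.5)*k
        cv2.circle(C,tuple(int(v) for v in u),3,col,1)
    out.append(C)
cv2.imwrite("pics/c5.png",np.hstack(out))
```

```text
(no output)
```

View pics/c5.png

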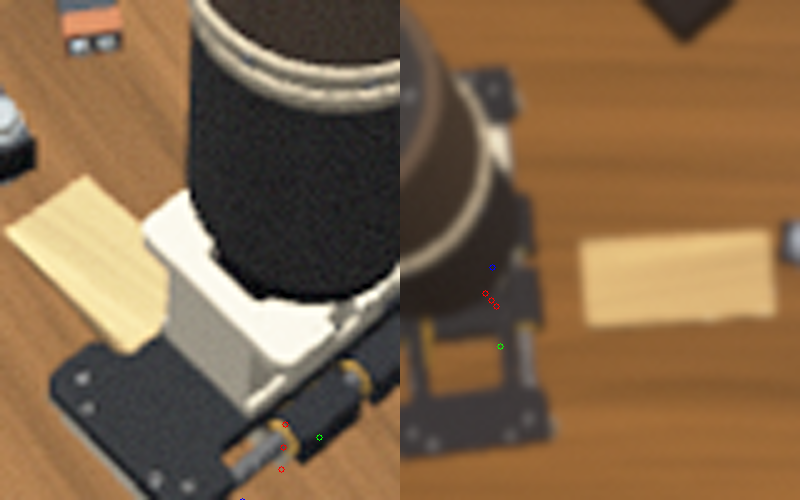

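Run:
```python
from h import *
s=r.get_state();p=s["tcp_pos"];w=np.radians(s["eef_rot"][2])
q,e=tri((325.0,340.5),(243,184));d=q-p
print(q,e,"tool x,y,-z",d[0]*np.cos(w)+d[1]*np.sin(w),d[0]*np.sin(w)-d[1]*np.cos(w),d[2])
```

```text
[0.64386028 0.23207488 0.12003525] 0.002447958972379156 tool x,y,-z 0.038883534317795405 -0.09110990603823621 0.13449159758401383
```

step_arm(plan=[[0,0,0.004,0,0],[0,0,0.008,0,0],[0,0,0.008,0,0],[0,0,0.008,0,0]])

```text
time_s: 7.85
tcp_pos: [0.5481, 0.2574, -0.0165]
eef_rot: [180.0, -0.0, -81.7]
contact_force: [0.5, 0.2, -0.5]
gripper_width: 0.0012
gripper_force: 0.0
```

step_arm(plan=[[0,0,0.004,0,0],[0,0,0.008,0,0],[0,0,0.008,0,0],[0,0,0.008,0,0]])

```text
time_s: 8.18
tcp_pos: [0.548, 0.2574, -0.0185]
eef_rot: [180.0, -0.0, -81.7]
contact_force: [0.7, -0.2, 0.2]
gripper_width: 0.0008
gripper_force: 0.0
```

Laterally the gripper sits where reported (its body edge at +39 mm, as specified), so only the height is off. I'll keep lowering until it touches.

step_arm(plan=[[0,0,0.004,0,0],[0,0,0.008,0,0],[0,0,0.008,0,0],[0,0,0.008,0,0]])

```text
time_s: 8.52
tcp_pos: [0.5481, 0.2574, -0.0205]
eef_rot: [180.0, -0.0, -81.7]
contact_force: [-0.0, 0.2, 0.2]
gripper_width: 0.0004
gripper_force: 0.0
```

step_arm(plan=[[0,0,0.004,0,0],[0,0,0.008,0,0],[0,0,0.008,0,0],[0,0,0.008,0,0]])

```text
time_s: 8.85
tcp_pos: [0.548, 0.2574, -0.0226]
eef_rot: [180.0, -0.0, -81.7]
contact_force: [-0.3, 0.0, -0.4]
gripper_width: 0.0004
gripper_force: 0.0
```

step_arm(plan=[[0,0,0.004,0,0],[0,0,0.008,0,0],[0,0,0.008,0,0],[0,0,0.008,0,0]])

```text
time_s: 9.18
tcp_pos: [0.548, 0.2574, -0.0246]
eef_rot: [180.0, -0.0, -81.7]
contact_force: [-0.4, 0.3, 0.3]
gripper_width: 0.0004
gripper_force: 0.0
```

step_arm(plan=[[0,0,0.004,0,0],[0,0,0.008,0,0],[0,0,0.008,0,0],[0,0,0.008,0,0]])

```text
time_s: 9.52
tcp_pos: [0.548, 0.2574, -0.0265]
eef_rot: [180.0, -0.0, -81.7]
contact_force: [0.5, 0.4, -0.3]
gripper_width: 0.0007
gripper_force: 0.0
```

step_arm(plan=[[0,0,0.004,0,0],[0,0,0.008,0,0],[0,0,0.008,0,0],[0,0,0.008,0,0]])

```text
time_s: 9.85
tcp_pos: [0.548, 0.2574, -0.0285]
eef_rot: [180.0, -0.0, -81.7]
contact_force: [-0.8, 0.1, 0.9]
gripper_width: 0.0005
gripper_force: 0.0
```

step_arm(plan=[[0,0,0.004,0,0],[0,0,0.008,0,0],[0,0,0.008,0,0],[0,0,0.008,0,0]])

```text
time_s: 10.18
tcp_pos: [0.548, 0.2574, -0.0305]
eef_rot: [180.0, -0.0, -81.7]
contact_force: [0.2, -0.2, -0.5]
gripper_width: 0.0003
gripper_force: 0.0
```

step_arm(plan=[[0,0,0.004,0,0],[0,0,0.008,0,0],[0,0,0.012,0,0],[0,0,0.012,0,0]])

```text
time_s: 10.52
tcp_pos: [0.5483, 0.2575, -0.0308]
eef_rot: [-179.9, -0.0, -81.6]
contact_force: [-8.1, -2.4, 24.2]
gripper_width: 0.001
gripper_force: 12.5
```

step_arm(plan=[[0,0,0.004,0,0],[0,0,0.008,0,0],[0,0,0.012,0,0],[0,0,0.012,0,0]])

```text
time_s: 10.85
tcp_pos: [0.5483, 0.2575, -0.031]
eef_rot: [-179.9, -0.0, -81.6]
contact_force: [-17.6, -5.6, 51.3]
gripper_width: 0.0004
gripper_force: 25.5
```

Run:
```python
from h import *
import os
old=cv2.resize(cv2.imread("pics/c5.png"),(160,100),interpolation=cv2.INTER_AREA)
for n,c,o in(("scene",(355,315),old[:,:80]),("top",(260,220),old[:,80:])):
    im=eyes.capture(n)[:,:,::-1].copy();cv2.imwrite(f"pics/now_{n}.png",im)
    for box in([(28,36,62,80),(9,66,36,96)] if n=="scene" else [(14,12,24,24),(6,76,30,92)]):
        x0,y0,x1,y1=box;T=o[y0:y1,x0:x1]
        res=cv2.matchTemplate(im,T,cv2.TM_CCOEFF_NORMED);_,v,_,l=cv2.minMaxLoc(res)
        print(n,box,round(v,3),"shift",l[0]-(c[0]-40+x0),l[1]-(c[1]-50+y0))
p0=np.array([.548,.2574,.11])
for n in M: print(n,"px per -20mm",proj(n,p0-[0,0,.02])-proj(n,p0))
print(r.get_state()["tcp_pos"],r.get_state()["contact_force"])
```

```text
scene (28, 36, 62, 80) 0.984 shift 0 5
scene (9, 66, 36, 96) 0.929 shift 0 4
top (14, 12, 24, 24) 0.977 shift 1 2
top (6, 76, 30, 92) 0.992 shift 1 1
scene px per -20mm [-0.51831303  5.16394496]
top px per -20mm [1.22606706 1.50417443]
[ 0.54831894  0.25750904 -0.03095724] [-18.79775387  -5.70079416  49.8538579 ]
```

The tips touch the table at reported z = -30.7 mm, so true height = reported + 31 mm. Under contact the arm yields about 8.5 N per mm of command. I'll raise to a true height of about 8 mm (reported -23).

step_arm(plan=[[0,0,-0.02,0,0],[0,0,-0.04,0,0],[0,0,-0.054,0,0],[0,0,-0.054,0,0],[0,0,-0.054,0,0],[0,0,-0.054,0,0]])

```text
time_s: 11.45
tcp_pos: [0.5479, 0.2572, -0.0236]
eef_rot: [180.0, -0.0, -81.7]
contact_force: [0.7, -0.0, 0.0]
gripper_width: 0.0007
gripper_force: 0.0
```

```bash
python3 -c "
from h import *
go(.5588,.190,-.023,-82)"
```

```text
t 11.45 pos [547.9 257.2 -23.6] rot [ 1.7995e+02 -3.0000e-02 -8.1710e+01] F [ 0.7  -0.04  0.05] j6 -35.3
shares [ 0.2722 -0.0045 -0.0023  0.0048]
```

step_arm(plan=[[0.03,0,0,0,0],[0.06,0,0,0,0],[0.09,-0.001,0,0,0],[0.12,-0.002,0,0,0],[0.14,-0.002,0,0,0],[0.16,-0.003,0,0,0],[0.18,-0.003,0,0,0],[0.2,-0.004,0,0,0],[0.22,-0.004,0,0,0],[0.24,-0.004,0,0,0],[0.26,-0.004,0,0,0],[0.272,-0.004,0,0,0]])

```text
time_s: 12.45
tcp_pos: [0.559, 0.1897, -0.0229]
eef_rot: [-180.0, 0.0, -81.7]
contact_force: [0.2, 0.6, 0.7]
gripper_width: 0.0006
gripper_force: 0.3
```

```bash
cat >> h.py <<'E'
def thin(tag=""):
    b=eyes.capture("top");x0,y0,x1,y1=245,195,330,245
    m=cv2.inRange(cv2.cvtColor(b[y0:y1,x0:x1],cv2.COLOR_RGB2HSV),(10,40,175),(30,160,255))
    n,l,st,ce=cv2.connectedComponentsWithStats(m);i=[j for j in range(1,n) if st[j,4]>40]
    for j in i: print(tag,"box",(st[j,:2]+[x0,y0]),(st[j,:2]+st[j,2:4]+[x0-1,y0-1]),"area",st[j,4])
E
python3 -c "
from h import *
thin();go(.5630,.160,-.023,-82)
import shutil"
```

```text
box [316 195] [323 219] area 143
 box [273 214] [304 232] area 424
t 12.5 pos [558.9 189.4 -22.9] rot [179.99  -0.   -81.73] F [-1.28  0.08  0.01] j6 -29.4
shares [0.1188 0.0007 0.0003 0.0046]
```

The wedge is moving with the tool (thin edge 294.5 → 304 px, about 25 mm). The tool axis now points straight at the foot, and about 31 mm remain until the wedge bears.

step_arm(plan=[[0.016,0,0,0,0],[0.032,0,0,0,0],[0.048,0,0,0,0],[0.064,0,0,0,0],[0.08,0,0,0,0],[0.092,0,0,0,0],[0.104,0,0,0,0],[0.104,0,0,0,0],[0.104,0,0,0,0]])

```text
time_s: 13.25
tcp_pos: [0.5626, 0.1643, -0.023]
eef_rot: [180.0, -0.0, -81.7]
contact_force: [0.3, 0.7, -0.2]
gripper_width: 0.0004
gripper_force: 0.0
```

step_arm(plan=[[0.006,0,0,0,0],[0.012,0,0,0,0],[0.012,0,0,0,0],[0.012,0,0,0,0]])

```text
time_s: 13.58
tcp_pos: [0.5631, 0.1615, -0.023]
eef_rot: [180.0, -0.0, -81.7]
contact_force: [-0.6, -0.3, 0.7]
gripper_width: 0.0004
gripper_force: 0.0
```

step_arm(plan=[[0.004,0,0,0,0],[0.008,0,0,0,0],[0.008,0,0,0,0],[0.008,0,0,0,0]])

```text
time_s: 13.92
tcp_pos: [0.5634, 0.1597, -0.0229]
eef_rot: [-180.0, 0.0, -81.7]
contact_force: [-0.1, 1.0, -0.3]
gripper_width: 0.0004
gripper_force: 0.5
```

step_arm(plan=[[0.003,0,0,0,0],[0.006,0,0,0,0],[0.006,0,0,0,0],[0.006,0,0,0,0]])

```text
time_s: 14.25
tcp_pos: [0.5639, 0.1588, -0.0229]
eef_rot: [-180.0, 0.0, -81.7]
contact_force: [-1.1, 5.2, 0.2]
gripper_width: 0.0004
gripper_force: 2.5
```

The wedge bears now (5 N at an estimated 66.5 mm). I'll continue in 1 mm steps.

step_arm(plan=[[0.004,0,0,0,0],[0.004,0,0,0,0],[0.004,0,0,0,0],[0.004,0,0,0,0]])

```text
time_s: 14.58
tcp_pos: [0.5642, 0.1583, -0.0228]
eef_rot: [-179.9, 0.1, -81.7]
contact_force: [-1.3, 7.8, -0.6]
gripper_width: 0.0005
gripper_force: 3.6
```

```bash
cat >> h.py <<'E'
def shift():
    for n,boxes in(("top",[(318,150,450,235),(440,165,475,245)]),("scene",[(190,170,300,270),(235,305,258,335)])):
        old=cv2.imread(f"pics/{n}0.png");im=eyes.capture(n)[:,:,::-1].copy()
        for x0,y0,x1,y1 in boxes:
            T=cv2.cvtColor(old[y0:y1,x0:x1],6).astype(np.float32);S=cv2.cvtColor(im[y0:y1,x0:x1],6).astype(np.float32)
            (dx,dy),q=cv2.phaseCorrelate(T,S,cv2.createHanningWindow(T.shape[::-1],cv2.CV_32F));print(n,"stand shift px",round(dx,2),round(dy,2),round(q,2))
E
python3 -c "
from h import *
shift();go(.564,.158,-.023)"
```

```text
top stand shift px 0.46 -0.01 0.92
top stand shift px -0.06 -0.03 0.91
scene stand shift px 0.01 -0.02 0.99
scene stand shift px -0.0 0.09 1.0
t 14.68 pos [564.2 158.3 -22.8] rot [-1.7993e+02  7.0000e-02 -8.1690e+01] F [-1.27  6.43 -1.04] j6 -26.4
shares [0.0011 0.0008 0.0007 0.    ]
```

step_arm(plan=[[0.003,0,0,0,0],[0.003,0,0,0,0],[0.003,0,0,0,0],[0.003,0,0,0,0],[0.003,0,0,0,0]])

```text
time_s: 15.1
tcp_pos: [0.5644, 0.1579, -0.0227]
eef_rot: [-179.9, 0.1, -81.7]
contact_force: [-2.3, 9.5, -1.0]
gripper_width: 0.0006
gripper_force: 4.3
```

```bash
python3 -c "
from h import *
shift();go(.564,.158,-.023)"
```

```text
top stand shift px 0.46 -0.02 0.94
top stand shift px -0.01 -0.04 0.96
scene stand shift px -0.03 0.0 0.99
scene stand shift px 0.05 0.05 0.98
t 15.2 pos [564.3 157.9 -22.8] rot [-1.7991e+02  9.0000e-02 -8.1690e+01] F [-1.76  8.13 -1.2 ] j6 -26.3
shares [-0.0006  0.0013  0.001   0.    ]
```

The push stands at 8–9 N, within the expected range, and the stand hasn't shifted. I'll back off, raise, and check the result.

step_arm(plan=[[-0.02,0,0,0,0],[-0.06,0,0,0,0],[-0.12,0,0,0,0],[-0.16,0,0,0,0],[-0.16,0,-0.12,0,0],[-0.16,0,-0.28,0,0],[-0.16,0,-0.44,0,0],[-0.3,0,-0.56,0,0],[-0.44,0,-0.56,0,0],[-0.56,0,-0.56,0,0],[-0.56,0,-0.56,0,0],[-0.56,0,-0.56,0,0]])

```text
time_s: 16.2
tcp_pos: [0.5428, 0.2971, 0.117]
eef_rot: [180.0, -0.0, -81.5]
contact_force: [-0.3, -0.6, 0.4]
gripper_width: 0.0005
gripper_force: 0.0
```

Run:
```python
from h import *
shift();thin();go(.575,.09,.06)
a=eyes.capture("scene");b=eyes.capture("top")
cv2.imwrite("pics/c6.png",np.hstack([crop("s",a,(320,300),80,80,5),crop("t",b,(290,220),80,80,5)]))
```

```text
top stand shift px 0.43 -0.03 0.92
top stand shift px -0.01 -0.04 0.92
scene stand shift px -0.05 0.01 0.99
scene stand shift px -0.03 0.1 0.95
 box [300 195] [323 219] area 199
 box [277 213] [315 231] area 450
t 16.35 pos [543.2 294.5 116.7] rot [ 1.7995e+02 -4.0000e-02 -8.1700e+01] F [-0.27 -0.06 -0.53] j6 -38.2
shares [ 0.8278 -0.0076  0.2267  0.    ]
```

View pics/c6.png

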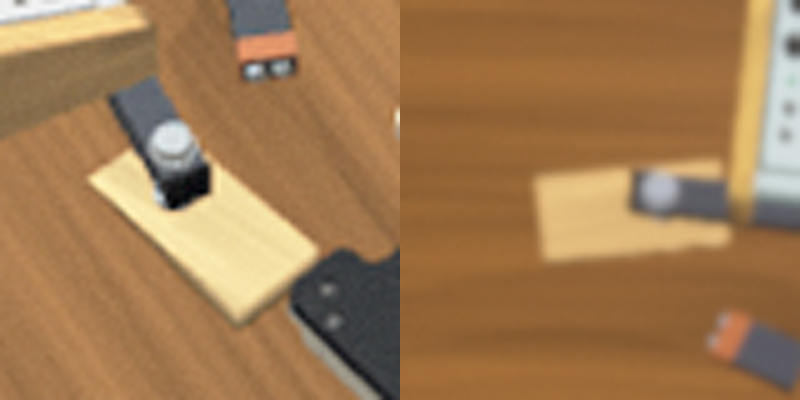

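The wedge lies under the foot: in the top crop its tail edge runs (535,177)–(543,262), and in the scene crop the disc sits on its slope. I'll compute the tail distance and how far off axis the foot is, plus the synth's yaw for the press.

Run:
```python
from h import *
g=lambda x,y,k=5:((x-400)/k+250-.4,y/k+180-.4)
s=lambda x,y:(x/5+280-.4,y/5+260-.4)
A=[(plane("top",g(535,177),.02)+plane("scene",s(242,322),.02))/2 if 0 else plane("top",g(535,177),.02),plane("top",g(543,262),.02)]
B=[plane("top",g(722,160),.003),plane("top",g(730,245),.003)]
S=[plane("scene",s(240,321),.02),plane("scene",s(318,250),.02)]
tail=(A[0]+A[1])/2;th=(B[0]+B[1])/2;ts=(S[0]+S[1])/2
bt=plane("top",g(658,189),.053);bs=plane("scene",s(174,133),.053)
d=(th-tail)[:2];d/=np.linalg.norm(d);f=((bt+bs)/2)[:2]
print("tail",tail[:2],ts[:2],"yaw",np.degrees(np.arctan2(d[1],d[0])),"bolt",bt[:2],bs[:2])
for t in(tail,ts):
    v=f-t[:2];print("dist",np.linalg.norm(v),"lateral",d[0]*v[1]-d[1]*v[0])
fr=plane("top",(454,236.5),.053);print("front right bolt",fr,"tube dir",np.degrees(np.arctan2(*(fr[:2]-f)[::-1])))
```

```text
tail [0.56369409 0.14972589] [0.56564854 0.15094115] yaw -81.84122665725437 bolt [0.57465293 0.08492522] [0.57286546 0.0804468 ]
dist 0.06779123925453716 lateral 0.00044914944843478
dist 0.06873534001429323 lateral -0.001657976821836932
front right bolt [ 0.53003148 -0.31747941  0.053     ] tube dir -96.23620227676301
```

The foot is on the wedge's axis within 2 mm and the stand hasn't moved. For the press I'll align the tool with the tube (yaw -96°). I'll hold the TCP 7 mm outboard of the bolt centre so the gripper body clears the cheek.

step_arm(plan=[[0.14,0,0,0.11,0],[0.28,0,0,0.22,0],[0.42,-0.005,0,0.242,0],[0.54,-0.009,0,0.242,0],[0.64,-0.009,0,0.242,0],[0.72,-0.009,0,0.242,0],[0.78,-0.009,0,0.242,0],[0.81,-0.009,0,0.242,0],[0.826,-0.009,0,0.242,0],[0.826,-0.009,0,0.242,0],[0.826,-0.009,0,0.242,0]])

```text
time_s: 17.37
tcp_pos: [0.5757, 0.0911, 0.1171]
eef_rot: [-180.0, 0.0, -96.2]
contact_force: [0.3, 1.0, -0.5]
gripper_width: 0.0007
gripper_force: 0.0
```

Run:
```python
from h import *
go(.5753,.0905,.030,-96.2)
```

```text
t 17.37 pos [575.7  91.1 117.1] rot [-1.800e+02  1.000e-02 -9.624e+01] F [ 0.26  0.95 -0.54] j6 -34.4
shares [ 0.0027  0.0014  0.3482 -0.0006]
```

step_arm(plan=[[0,0,0.05,0,0],[0,0,0.1,0,0],[0,0,0.15,0,0],[0,0,0.2,0,0],[0,0,0.24,0,0],[0,0,0.27,0,0],[0,0,0.3,0,0],[0,0,0.32,0,0],[0,0,0.34,0,0],[0,0,0.348,0,0],[0,0,0.348,0,0],[0,0,0.348,0,0]])

```text
time_s: 18.37
tcp_pos: [0.5759, 0.0909, 0.0303]
eef_rot: [-180.0, 0.0, -96.2]
contact_force: [0.5, 0.1, -0.7]
gripper_width: 0.0006
gripper_force: 0.0
```

step_arm(plan=[[0,0,0.006,0,0],[0,0,0.012,0,0],[0,0,0.018,0,0],[0,0,0.024,0,0],[0,0,0.024,0,0],[0,0,0.024,0,0]])

```text
time_s: 18.87
tcp_pos: [0.5756, 0.0909, 0.024]
eef_rot: [180.0, -0.0, -96.2]
contact_force: [1.1, -0.1, -0.2]
gripper_width: 0.0006
gripper_force: 0.0
```

step_arm(plan=[[0,0,0.003,0,0],[0,0,0.006,0,0],[0,0,0.006,0,0],[0,0,0.006,0,0]])

```text
time_s: 19.2
tcp_pos: [0.5756, 0.0909, 0.0225]
eef_rot: [180.0, -0.0, -96.2]
contact_force: [0.3, -0.2, 0.5]
gripper_width: 0.0004
gripper_force: 0.0
```

step_arm(plan=[[0,0,0.003,0,0],[0,0,0.006,0,0],[0,0,0.006,0,0],[0,0,0.006,0,0]])

```text
time_s: 19.53
tcp_pos: [0.5758, 0.0909, 0.0222]
eef_rot: [-180.0, 0.0, -96.2]
contact_force: [-3.9, 0.6, 10.1]
gripper_width: 0.0007
gripper_force: 5.1
```

There is contact at the expected height and 10 N with no measurable sinking. I'll add a little more and hold, to be sure.

step_arm(plan=[[0,0,0.002,0,0],[0,0,0.002,0,0],[0,0,0.002,0,0],[0,0,0.002,0,0],[0,0,0.002,0,0],[0,0,0.002,0,0]])

```text
time_s: 20.03
tcp_pos: [0.5758, 0.0909, 0.0221]
eef_rot: [-180.0, 0.0, -96.2]
contact_force: [-6.4, 0.2, 13.9]
gripper_width: 0.0006
gripper_force: 6.9
```

```bash
python3 -c "
from h import *
shift();go(.5757,.091,.117)"
```

```text
top stand shift px 0.41 0.02 0.9
top stand shift px 0.08 -0.02 0.93
scene stand shift px 0.0 0.0 0.96
scene stand shift px 0.08 0.24 0.96
t 20.13 pos [575.8  90.9  22.1] rot [-179.96    0.    -96.19] F [-5.79  0.87 14.72] j6 -34.4
shares [-2.000e-04  4.000e-04 -3.796e-01  0.000e+00]
```

It holds firm: 14 N with only 0.1 mm of travel. I'll lift straight up, move clear, and take a final look.

step_arm(plan=[[0,0,-0.01,0,0],[0,0,-0.04,0,0],[0,0,-0.12,0,0],[0,0,-0.24,0,0],[0,0,-0.38,0,0],[0,0,-0.44,0,0],[-0.14,0,-0.44,0,0],[-0.3,0,-0.44,0,0],[-0.46,0,-0.44,0,0],[-0.6,0,-0.44,0,0],[-0.7,0,-0.44,0,0],[-0.7,0,-0.44,0,0]])

```text
time_s: 21.13
tcp_pos: [0.5951, 0.2694, 0.1304]
eef_rot: [-180.0, 0.0, -96.0]
contact_force: [0.6, -1.0, 0.8]
gripper_width: 0.0002
gripper_force: 0.0
```

Run:
```python
from h import *
shift();thin();go(.575,.09,.06)
a=eyes.capture("scene");b=eyes.capture("top")
cv2.imwrite("pics/c7.png",np.hstack([crop("s",a,(310,290),130,150,3),crop("t",b,(290,220),130,150,3)]))
```

```text
top stand shift px 0.43 -0.0 0.92
top stand shift px 0.04 -0.05 0.91
scene stand shift px -0.06 0.01 0.98
scene stand shift px -0.07 0.03 1.01
 box [300 195] [323 219] area 202
 box [276 213] [315 231] area 460
t 21.28 pos [594.3 264.9 130.4] rot [ 1.7997e+02 -3.0000e-02 -9.6190e+01] F [-0.06 -0.02 -1.15] j6 -47.3
shares [0.7037 0.0013 0.2815 0.    ]
```

View pics/c7.png

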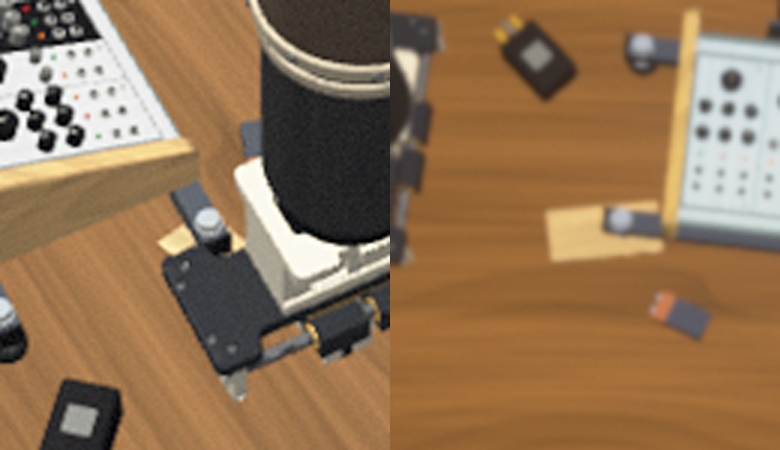

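The wedge is still under the foot with its tail edge at about (548,210)–(553,262) in the top crop. The stand and the visible bystanders (adapter, battery) are in place, and the robot is clear. Handing in.

```bash
python3 -c "
from plant import workorder;print(workorder.close_job())"
```

```text
the job is handed in; nothing more can be done
None
```

The wedge is seated under the front left foot after a push of 8–9 N; pressing that foot with 14 N then moved it only about 0.1 mm, the stand stayed where it was within what the cameras can show, and the job was handed in at about 21 s.

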